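# Screw the cap onto the bead tumbler

## Task

Close the bead tumbler: set the red screw cap squarely on the neck of its bowl and start it gently. If it binds while it still stands high it is riding crossed on top of the threads, so stop, turn it back until it drops in, then screw it clockwise until it is fully home against the seal, without forcing it or disturbing the things around, and let go.

Things in the scene. Friction and masses are not known exactly. Their poses are not given: they have to be found in the camera images.
- cap_hub (a point): Red screw cap, 90 g +-30 %, loose, lying open side down at the start. Point on its axis, half-way up its knurled hub (52 mm diameter, 24 mm tall), 38.5 mm above the skirt's lower edge; z is up its axis. Below the hub: round flange and skirt, 80 mm diameter, 26.5 mm high. Whole cap 50.5 mm tall. Grip the hub from above, fingertips about 8 mm below this point; the flange is 12 mm below it.
- cap: The same cap; origin on its axis at the skirt's lower edge. Inside the skirt (72 mm bore), centred 3.5 mm above that edge, are three inward lugs 120 deg apart, 5 mm thick, reaching to 31 mm from the axis: 1.5 mm of play round the neck. One lug lies on the cap's own +x axis, under the white dash on the flange.
- tumbler: Bead tumbler, fixed: blue base 130 x 146 mm, 51 mm high with its black ring, origin under its centre, x to its back; the front with knob and red rocker faces -x. A clear round bowl of 97 mm diameter with a black neck is clamped in it on its axis and holds against more than 3 N m; which way round the bowl and so its threads stand varies and is not given (see or feel it).
- neck (a point): Centre of the bowl's open mouth, level with the rim, on the base's axis, 131.5 mm above the bench; z up. Black neck 59 mm in diameter, 69 mm over the threads. A sprung black seal ring stands 4 mm above the rim; turning the cap home presses it with 3.5 rising to about 8 N and takes 0.1 to 0.5 N m; the thread then holds the cap. Riding on top it turns with less than 0.2 N m if pressed lightly.
- threads (a point): Point on the neck's axis, 13 mm below the rim, at the white threads: three alike, 120 deg apart. Clockwise from above each has a 34 deg gap, a start, 56 deg of thread that falls 4.7 mm, 20 deg level, then a 10 deg stop rib, 2 mm higher than the start, that closes the way both above and below the thread. The lugs belong under the threads, entered through the gaps.
- seal (a point): On the neck axis at the seal's free height, 4 mm above the rim. Heights of cap_hub above neck: lugs on the thread starts 29.5 mm (on the ribs 31.5), falling clockwise to 24.8 where the ribs block it (crossed, no further); dropped through the gaps onto the seal 20; home 16.8, from 56 deg past the thread starts; at about 72 deg the ribs stop it. Anticlockwise from crossed it rises again, then drops.
- frit_tall_mid (a point): Bystander: loose screw-lid jar with a white lid and blue contents, 54 mm diameter, 68 mm tall, on the bench; this point is half-way up its axis.
- frit_small_mid (a point): Bystander: loose screw-lid jar with a white lid and amber contents, 45 mm diameter, 51 mm tall, on the bench; this point is half-way up its axis.
- paddle_mid (a point): Bystander: loose paddle of 138 mm with maple handle and brass blade, 25 mm high, lying on the bench; this point is at its middle.

How it is judged:
By the outcome, as a careful person would: the job done as asked, in the order asked, and still so for the second after the job is handed in, with the robot touching nothing.
It also fails if it takes over 72 s, if anything falls off the work surface, if the arm or the gripper's body presses on something with over 40 N, if the wrist force passes 120 N, or if a joint passes its speed limit or range.

## Robot

A 6-joint arm with a two-finger parallel gripper is mounted at the origin on a cart in front of the work surface, level with it; the furniture and walls round the work are solid. World frame = base frame: x ahead of the robot, y to its left, z up, the work surface at z = 0. Lengths are in m, angles in degrees, forces in N, time in s.
With the tool pointing down it reaches from about 0.325 to 0.775 m from the base axis. Payload 5.5 kg.
Tool frame: the origin (TCP) lies at the very end of the fingers, on their centre line; the grasp point (between the pads) lies 19 mm behind it; z points along the fingers, y is the line along which they close (so a half turn about z gives the same grasp; the last joint's range is limited). The gripper opens to 85 mm and grips with 20 to 120 N. Pads are 22 mm wide; open, the fingers measure 114 mm over their backs; the gripper's body (76 mm by 85 mm) begins 54 mm behind the grasp point. The pads swing forward as they close: fully open they stand 13 mm farther back than shut.
Start: joints at [-74.467, 5.22, 70.514, -0, 104.267, -3.249], TCP at [0.193, -0.568, 0.231] pointing down, gripper open.
Joint ranges: [-164.24, 164.24], [-49.07, 125.15], [9.68, 141.18], [-86.29, 266.29], [3.28, 154.24], [-151.56, 151.56]. Speed limits (degrees/s): [147.25, 147.25, 172.46, 180, 180, 180].

## Interface

Orientations are given as [roll, pitch, yaw] about the fixed x, y, z axes, in that order (R = Rz(yaw) Ry(pitch) Rx(roll)).
In Python, from bench import env gives the robot as it stands.
- The arm moves only by the tool step_arm, never from a script. Its argument "motion" is a list of rows, each an object with "slide": the shift along the tool's x, y, z scaled (see below), a list of three; "twist": the turn about the tool's z scaled (see below); "fingers": the finger opening in mm, from 0 to 85.4. A call has exactly 5 rows; each row is the pose to reach, as a shift and turn from the pose commanded when the call began, along the tool's axes at that moment, turning the shorter way round; what a row does not reach only later rows make up. The controller multiplies each number of a shift by 15 cm and each number of a turn by 360 degrees. A row lasts 1/12 s, in which the tool goes at most 41.7 mm and 7.16 degrees, less where a joint would pass 70% of its speed; a pose out of reach is approached as far as the arm can. A call with a number of a shift or a turn outside -1 to 1 is refused whole. A call with a gripper value outside its range is refused whole. The fingers move at their own pace and stop on an object; "grip_force" is the grip in N (left out, the last holds). Time passes only in rows, so rows that repeat a pose let the fingers close, or fill a call up. It gives the time, the measured TCP pose, the force, the opening and the grip force at its end, in the units of the state.
- env.observe(): the state, without advancing time (a new reading comes with each control period).
- env.grab_frame(name): name is "scene" or "top" or "wrist"; returns the picture (480x640x3 uint8, red, green, blue); there is no depth.
- env.get_calibration(name): a dict with "camera_matrix" (3x3 intrinsics, pixels), "extrinsics" (4x4, takes a point from world to camera coordinates); the wrist camera has in their place "tool_from_camera" (4x4, takes a point from camera to tool coordinates, whose origin is the TCP and whose axes are the flange's). Camera axes: x right, y up, looking along -z (the intrinsics and any distortion apply to the point x, -y, -z); pixel columns grow to the right and rows downward; lengths in m; the calibration is good to about 2 mm. A picture is of the moment at which its call begins: read the wrist's pose just before it. get_calibration takes no time and is no camera call.
- env.close_job(): hands the job in; it is judged then, once.
The state is a dict: "t": time; "joint_positions": joint angles; "qvel": joint speeds; "joint_efforts": joint torques, N m; "tcp_pos": TCP position; "orientation": TCP orientation; "wrist_force": force on the tool from outside, world axes, zero at the start; "torque": the same for the moment, N m; "width": finger opening in m; "finger_force": force on a finger pad.
Only numpy, scipy, OpenCV 4.12 (cv2) and the standard library are available. Lean on these libraries where they do the work, as an engineer would, in place of code of your own. Each camera call takes 0.05 s, during which the arm holds its last target. There are 200 camera calls.

## Working session

There is one attempt and no reset: what is moved stays moved. The work goes in short steps, Python scripts to look and compute and a tool call to move; the robot and the scene stay as the last step left them, time stands still between calls to the robot, and variables do not carry over. Pictures are saved under pics/ and viewed, at most 10 in all, crops included, and the job is handed in when it is done.

Besides the shell and the picture viewer there is one more tool, called after "Emit:" by a JSON object that holds its "method" and its "body", one argument or row to a line. step_arm: Moves the arm, as the interface text tells. Its arguments: {"type":"object","properties":{"motion":{"type":"array"},"grip_force":{"type":"number"}},"required":["motion"]}

```bash
mkdir -p pics; ls
python3 - <<'E'
from bench import env
import cv2,numpy as np
np.set_printoptions(precision=4,suppress=True)
for n in ["scene","top"]:
    cv2.imwrite(f"pics/{n}0.png",env.grab_frame(n)[:,:,::-1])
for n in ["scene","top","wrist"]:
    c=env.get_calibration(n)
    for k in c: print(n,k,np.array(c[k]).tolist() if not isinstance(c[k],str) else c[k])
print(env.observe())
E
```

```text
pics
scene camera_matrix [[495.962539000276, 0.0, 318.4867782047092], [0.0, 495.962539000276, 224.50359536200477], [0.0, 0.0, 1.0]]
scene extrinsics [[0.838904434869557, -0.5436097884346927, 0.026976787691974164, -0.42795330786193403], [0.19973661005257684, 0.35358468301216633, 0.9138288453227392, -0.19436975109271734], [-0.5063048841961668, -0.7612268189292695, 0.40520253501419673, -1.1033255504110921], [0.0, 0.0, 0.0, 1.0]]
top camera_matrix [[455.35594279543875, 0.0, 318.9706344318785], [0.0, 455.35594279543875, 239.10286212837715], [0.0, 0.0, 1.0]]
top extrinsics [[-0.04170007591621748, -0.9991098828147031, -0.006367552950066555, -0.049337941285656974], [0.9766817632565629, -0.04210569766775356, 0.21052278628681217, -0.5114036798394614], [-0.21060350659624058, 0.002559743327353172, 0.9775682128237726, -0.9787367438484891], [0.0, 0.0, 0.0, 1.0]]
wrist camera_matrix [[347.546434458779, 0.0, 319.2021290033911], [0.0, 347.546434458779, 245.51031559309726], [0.0, 0.0, 1.0]]
wrist tool_from_camera [[-0.0007886789692185316, 0.947451143807792, 0.3198995281065404, 0.08190036067189588], [0.9999996598643344, 0.0008244473569004857, 2.3617132856362868e-05, -2.2708034435270363e-05], [-0.0002413642408829485, 0.31989943792363784, -0.9474514717701594, -0.14201885558237992], [0.0, 0.0, 0.0, 1.0]]
{'t': 0.1, 'joint_positions': array([-74.4677,   5.2608,  70.576 ,   0.    , 104.2672,  -3.2493]), 'qvel': array([-0.066 , -0.1232, -0.1608,  0.0113,  0.0646,  0.0548]), 'joint_efforts': array([  0.0019, -46.0218, -41.9217,  -0.0001,   0.0107,   0.    ]), 'tcp_pos': array([ 0.1931, -0.5678,  0.2302]), 'orientation': array([-179.8962,   -0.0059,   18.7817]), 'wrist_force': array([-1.098 ,  0.3478, -0.0912]), 'torque': array([0.0507, 0.0043, 0.0027]), 'finger_force': 0.0, 'width': 0.08565366922007954}
```

View pics/scene0.png

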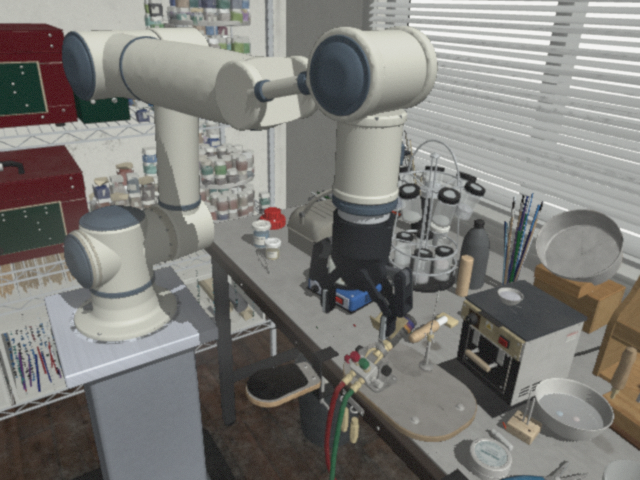

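View pics/top0.png

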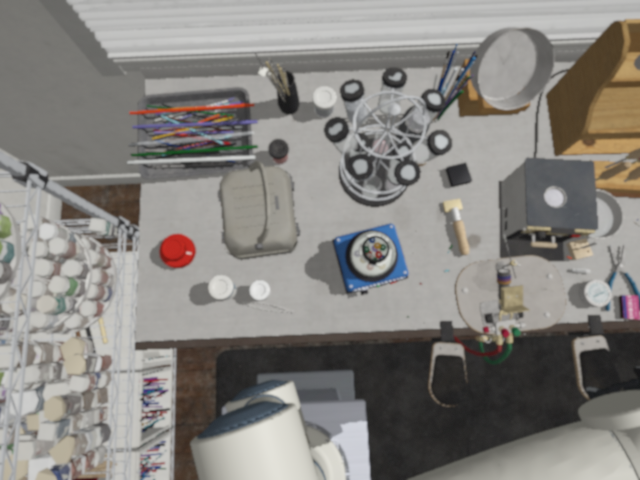

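The top view shows the cap hub near (178,250) with its dash to the right, and the tumbler neck near (373,254). The two jars are at (220,288) and (260,290), and the paddle at (456,225).

```bash
cat > h.py <<'E'
from bench import env
import cv2,numpy as np
from scipy.spatial.transform import Rotation as R
np.set_printoptions(precision=4,suppress=True)
def cam(n,s=None):
    c=env.get_calibration(n);K=np.array(c["camera_matrix"])
    if n=="wrist":
        T=np.eye(4);T[:3,:3]=R.from_euler("xyz",s["orientation"],degrees=True).as_matrix();T[:3,3]=s["tcp_pos"]
        E=np.linalg.inv(T@np.array(c["tool_from_camera"]))
    else:E=np.array(c["extrinsics"])
    return K,E
def proj(n,p,s=None):
    K,E=cam(n,s);q=np.atleast_2d(p)@E[:3,:3].T+E[:3,3];q=q*[1,-1,-1];q=q@K.T
    return q[:,:2]/q[:,2:]
def back(n,uv,z,s=None):
    K,E=cam(n,s);W=np.linalg.inv(E);uv=np.atleast_2d(uv)
    d=np.c_[uv,np.ones(len(uv))]@np.linalg.inv(K).T*[1,-1,-1]@W[:3,:3].T;o=W[:3,3]
    return o+d*((z-o[2])/d[:,2])[:,None]
def st():
    s=env.observe();print({k:np.round(s[k],4) for k in ("t","tcp_pos","orientation","joint_positions","wrist_force","torque","width","finger_force")});return s
E
python3 - <<'E'
from h import *
print("cap",back("top",[178,250],0.045),"neck",back("top",[373,252],.1315),"jars",back("top",[[220,288],[260,290]],0.06))
im=cv2.imread("pics/top0.png")
a=cv2.resize(im[215:285,143:213],(400,400),interpolation=3);b=cv2.resize(im[215:295,333:413],(400,400),interpolation=3)
cv2.imwrite("pics/c1.png",np.hstack([a,b]))
E
```

```text
cap [[0.4993 0.2515 0.045 ]] neck [[ 0.4599 -0.1819  0.1315]] jars [[0.4067 0.152  0.06  ]
 [0.3985 0.0637 0.06  ]]
```

View pics/c1.png

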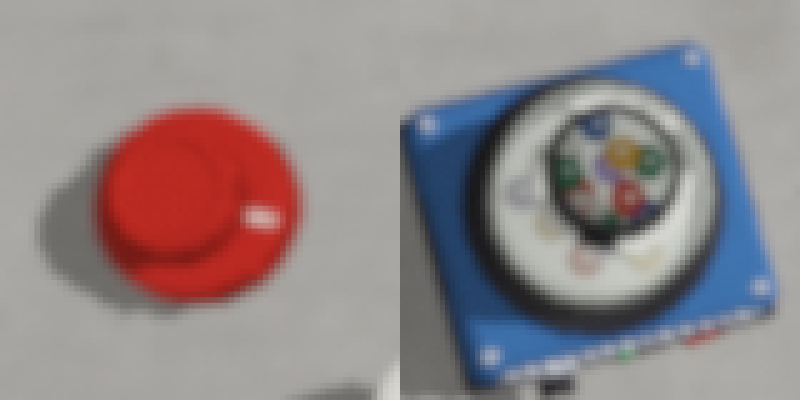

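The cap hub centre is about (173,250) and its dash about (189,253), so the dash sits on the robot's right. The neck mouth is about (376,249). I'll pass over the tumbler for a close look at the threads.

Emit:
{"method": "step_arm", "body": {
  "motion": [
    {"slide": [0.2, -0.15, 0], "twist": 0, "fingers": 85},
    {"slide": [0.4, -0.3, 0], "twist": 0, "fingers": 85},
    {"slide": [0.6, -0.45, 0], "twist": 0, "fingers": 85},
    {"slide": [0.8, -0.6, 0], "twist": 0, "fingers": 85},
    {"slide": [1.0, -0.75, 0], "twist": 0, "fingers": 85}
  ]
}}

```text
t: 0.52
tcp_pos: [0.2995, -0.4116, 0.2307]
orientation: [-180.0, 0.0, 18.7]
wrist_force: [-0.4, -0.1, 0.3]
width: 0.0853
finger_force: 0.0
```

Emit:
{"method": "step_arm", "body": {
  "motion": [
    {"slide": [0.2, -0.15, 0], "twist": 0, "fingers": 85},
    {"slide": [0.4, -0.3, 0], "twist": 0, "fingers": 85},
    {"slide": [0.6, -0.45, 0], "twist": 0, "fingers": 85},
    {"slide": [0.8, -0.6, 0], "twist": 0, "fingers": 85},
    {"slide": [1.0, -0.75, 0], "twist": 0, "fingers": 85}
  ]
}}

```text
t: 0.93
tcp_pos: [0.4053, -0.2567, 0.2309]
orientation: [-180.0, 0.0, 18.8]
wrist_force: [0.7, 0.5, -0.3]
width: 0.0848
finger_force: 0.0
```

Emit:
{"method": "step_arm", "body": {
  "motion": [
    {"slide": [0.15, -0.1, 0], "twist": 0, "fingers": 85},
    {"slide": [0.3, -0.2, 0], "twist": 0, "fingers": 85},
    {"slide": [0.45, -0.3, 0], "twist": 0, "fingers": 85},
    {"slide": [0.52, -0.38, 0], "twist": 0, "fingers": 85},
    {"slide": [0.52, -0.38, 0], "twist": 0, "fingers": 85}
  ]
}}

```text
t: 1.35
tcp_pos: [0.4612, -0.1767, 0.2307]
orientation: [-179.9, 0.0, 19.0]
wrist_force: [-0.8, 0.2, -0.1]
width: 0.0852
finger_force: 0.0
```

Run:
```python
from h import *
s=st()
im=env.grab_frame("wrist")[:,:,::-1]; cv2.imwrite("pics/w1.png",im)
p=proj("wrist",[[.46,-.182,.1315]],s)[0];print(p)
u,v=p.astype(int); c=im[max(v-110,0):v+110,max(u-130,0):u+130]; print(max(u-130,0),max(v-110,0),c.shape)
cv2.imwrite("pics/w1c.png",cv2.resize(c,None,fx=2.7,fy=2.7,interpolation=3))
```

```text
{'t': np.float64(1.35), 'tcp_pos': array([ 0.4612, -0.1767,  0.2307]), 'orientation': array([-179.9008,    0.0048,   19.0064]), 'joint_positions': array([-24.953 , -11.0815,  86.3304,   0.0705, 104.8234,  46.0586]), 'wrist_force': array([-0.7569,  0.2445, -0.129 ]), 'torque': array([ 0.04  ,  0.0422, -0.0206]), 'width': np.float64(0.0852), 'finger_force': np.float64(0.0)}
[325.7806 249.8508]
195 139 (220, 260, 3)
```

View pics/w1c.png

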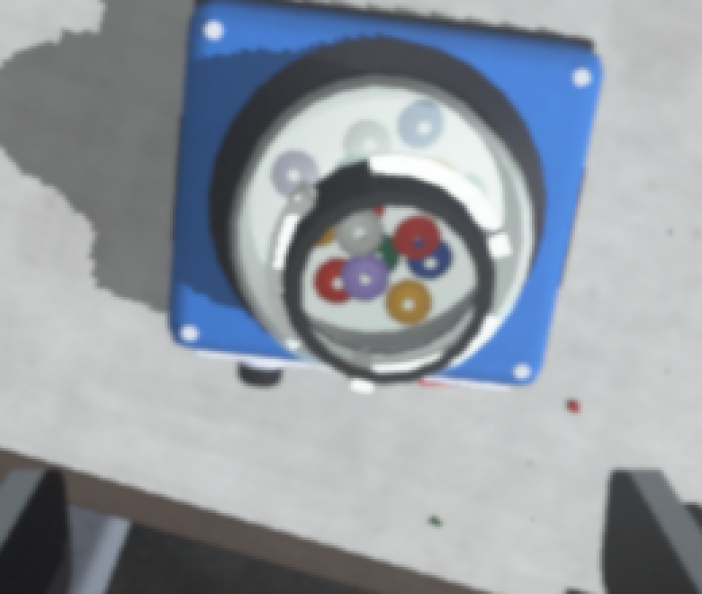

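The clear view shows a rib at about crop (302,195), then a gap clockwise to a thread start at (368,165). That thread runs to the next rib at (500,245), and the third rib shows at (362,387).

Run:
```python
from h import *
s={'tcp_pos':np.array([.4612,-.1767,.2307]),'orientation':[-179.9,0.005,19.0]}
f=lambda a:np.array([195,139])+np.array(a)/2.7
E=lambda z,pts:back("wrist",f(pts),z,s)[:,:2]
rim=E(.1315,[[285,277],[495,277],[389,381]]);print("rim pts",rim)
# circle through left/right/bottom points
A=np.c_[2*rim,np.ones(3)];sol=np.linalg.solve(A,(rim**2).sum(1));c=sol[:2];print("c,r",c,np.sqrt(sol[2]+c@c))
print("holes",E(.045,[[213,30],[582,77],[521,372],[189,333]]),E(.045,[[213,30],[582,77],[521,372],[189,333]]).mean(0))
for n,p,z in [("start",[368,165],.12),("rib1",[302,195],.12),("rib2",[500,245],.118),("rib3",[362,387],.118),("thread end",[503,228],.116)]:
    q=E(z,[p])[0]
    for cc in (c,): d=q-cc;print(n,q,np.hypot(*d),np.degrees(np.arctan2(d[1],d[0])))
# cap from top view
h=back("top",[143+173*.175,215+200*.175],.0505);fl=back("top",[143+200*.175,215+203*.175],.0265*.7);d=back("top",[143+262*.175,215+217*.175],.0265)
print(h,fl,d,np.degrees(np.arctan2(*(d-fl)[0,1::-1])))
```

```text
rim pts [[ 0.46   -0.1625]
 [ 0.4784 -0.2162]
 [ 0.4403 -0.1996]]
c,r [ 0.4671 -0.1901] 0.02846317046145785
holes [[ 0.5072 -0.1169]
 [ 0.5334 -0.2409]
 [ 0.4248 -0.2634]
 [ 0.399  -0.1397]] [ 0.4661 -0.1902]
start [ 0.4941 -0.1746] 0.031117513857047564 29.87516879209165
rib1 [ 0.4803 -0.1602] 0.032666081120173746 66.12856198965085
rib2 [ 0.4843 -0.2176] 0.03250462513012843 -57.96811268328589
rib3 [ 0.4303 -0.1954] 0.03716272785239263 -171.6950258608648
thread end [ 0.4888 -0.2171] 0.03465206022724741 -51.18269914887514
[[0.4986 0.2605 0.0505]] [[0.5034 0.2598 0.0186]] [[0.4949 0.232  0.0265]] -106.96360324106689
```

Neck centre is about (0.467,-0.190), ribs at about 65° (mod 120) and gap centres at about 44°. The cap sits near (0.50,0.26) with its dash at about -107°. Keeping the present yaw suits both the clearance and the joint 6 range.

Emit:
{"method": "step_arm", "body": {
  "motion": [
    {"slide": [0.085, -0.19, 0], "twist": 0, "fingers": 85},
    {"slide": [0.17, -0.38, 0], "twist": 0, "fingers": 85},
    {"slide": [0.255, -0.57, 0], "twist": 0, "fingers": 85},
    {"slide": [0.34, -0.76, 0], "twist": 0, "fingers": 85},
    {"slide": [0.42, -0.95, 0], "twist": 0, "fingers": 85}
  ]
}}

```text
t: 1.82
tcp_pos: [0.4737, -0.0241, 0.2311]
orientation: [180.0, 0.0, 18.7]
wrist_force: [1.1, -0.3, 0.6]
width: 0.0849
finger_force: 0.0
```

Emit:
{"method": "step_arm", "body": {
  "motion": [
    {"slide": [0.085, -0.19, 0], "twist": 0, "fingers": 85},
    {"slide": [0.17, -0.38, 0], "twist": 0, "fingers": 85},
    {"slide": [0.255, -0.57, 0], "twist": 0, "fingers": 85},
    {"slide": [0.34, -0.76, 0], "twist": 0, "fingers": 85},
    {"slide": [0.42, -0.95, 0], "twist": 0, "fingers": 85}
  ]
}}

```text
t: 2.23
tcp_pos: [0.4879, 0.1312, 0.2311]
orientation: [180.0, 0.0, 18.7]
wrist_force: [1.1, -0.9, -0.4]
width: 0.0854
finger_force: 0.0
```

Emit:
{"method": "step_arm", "body": {
  "motion": [
    {"slide": [0.085, -0.19, 0], "twist": 0, "fingers": 85},
    {"slide": [0.17, -0.38, 0], "twist": 0, "fingers": 85},
    {"slide": [0.255, -0.57, 0.1], "twist": 0, "fingers": 85},
    {"slide": [0.35, -0.77, 0.2], "twist": 0, "fingers": 85},
    {"slide": [0.35, -0.77, 0.2], "twist": 0, "fingers": 85}
  ]
}}

```text
t: 2.65
tcp_pos: [0.4993, 0.2603, 0.1966]
orientation: [-179.9, 0.3, 19.0]
wrist_force: [-0.4, 0.6, -1.4]
width: 0.0851
finger_force: 0.0
```

Run:
```python
from h import *
s=st()
im=env.grab_frame("wrist")[:,:,::-1]; cv2.imwrite("pics/w2.png",im)
p=proj("wrist",[[.50,.26,.05]],s)[0];print(p)
u,v=p.astype(int); a,b=max(u-130,0),max(v-110,0);c=im[b:v+110,a:u+130]; print(a,b,c.shape)
cv2.imwrite("pics/w2c.png",cv2.resize(c,None,fx=2.7,fy=2.7,interpolation=3))
```

```text
{'t': np.float64(2.65), 'tcp_pos': array([0.4993, 0.2603, 0.1966]), 'orientation': array([-179.9225,    0.3316,   18.9631]), 'joint_positions': array([ 24.0047,  -0.4355,  79.8356,   0.1083, 100.9233,  95.0621]), 'wrist_force': array([-0.3644,  0.5741, -1.4058]), 'torque': array([-0.0184,  0.0199, -0.0014]), 'width': np.float64(0.0851), 'finger_force': np.float64(0.0)}
[320.0141 226.8878]
190 116 (220, 260, 3)
```

View pics/w2c.png

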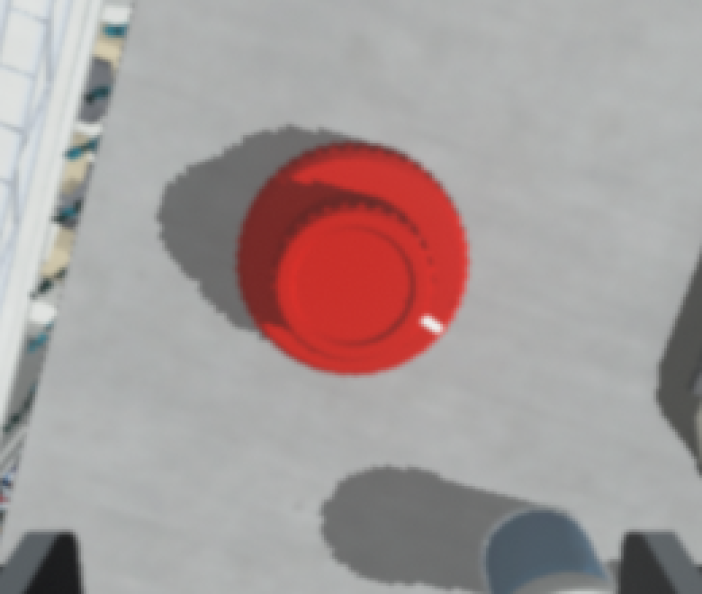

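The hub top is centred at crop (351,286), the flange at (353,259) and the dash at (431,325).

Run:
```python
from h import *
s={'tcp_pos':np.array([0.4993,0.2603,0.1966]),'orientation':[-179.9225,0.3316,18.9631]}
E=lambda z,p:back("wrist",np.array([190,116])+np.array(p)/2.7,z,s)[0,:2]
h=E(.0505,[351,286]);fl=E(.0265,[353.5,259]);fl2=E(.018,[353.5,259]);d=E(.0265,[431,325])
print(h,fl,fl2,d)
for c in(h,fl):print(np.hypot(*(d-c)),np.degrees(np.arctan2(*(d-c)[::-1])))
c=(h+fl)/2;e=c-s['tcp_pos'][:2];y=np.radians(18.96)
print("tool mm",(np.array([[np.cos(y),np.sin(y)],[np.sin(y),-np.cos(y)]])@e)*1000)
```

```text
[0.5043 0.2615] [0.5074 0.2617] [0.5055 0.261 ] [0.4939 0.2285]
0.03460654863356556 -107.40224933885972
0.035804431421373024 -112.11075721458639
tool mm [6.5803 0.9054]
```

Emit:
{"method": "step_arm", "body": {
  "motion": [
    {"slide": [0.04, 0.005, 0.2], "twist": 0, "fingers": 85},
    {"slide": [0.04, 0.005, 0.4], "twist": 0, "fingers": 85},
    {"slide": [0.04, 0.005, 0.6], "twist": 0, "fingers": 85},
    {"slide": [0.04, 0.005, 0.8], "twist": 0, "fingers": 85},
    {"slide": [0.04, 0.005, 0.95], "twist": 0, "fingers": 85}
  ]
}}

```text
t: 3.12
tcp_pos: [0.5062, 0.256, 0.0566]
orientation: [179.9, 0.1, 18.7]
wrist_force: [-0.1, -0.7, -1.1]
width: 0.0853
finger_force: 0.0
```

Emit:
{"method": "step_arm", "body": {
  "motion": [
    {"slide": [0, 0, 0.08], "twist": 0, "fingers": 85},
    {"slide": [0, 0, 0.16], "twist": 0, "fingers": 85},
    {"slide": [0, 0, 0.16], "twist": 0, "fingers": 85},
    {"slide": [0, 0, 0.16], "twist": 0, "fingers": 62},
    {"slide": [0, 0, 0.16], "twist": 0, "fingers": 56}
  ]
}}

```text
t: 3.53
tcp_pos: [0.5074, 0.2586, 0.0368]
orientation: [-180.0, -0.2, 18.8]
wrist_force: [0.6, 0.2, 0.4]
width: 0.0634
finger_force: 0.0
```

Emit:
{"method": "step_arm", "body": {
  "motion": [
    {"slide": [0, 0, 0], "twist": 0, "fingers": 50},
    {"slide": [0, 0, 0], "twist": 0, "fingers": 45},
    {"slide": [0, 0, 0], "twist": 0, "fingers": 40},
    {"slide": [0, 0, 0], "twist": 0, "fingers": 40},
    {"slide": [0, 0, 0], "twist": 0, "fingers": 40}
  ],
  "grip_force": 40
}}

```text
t: 3.95
tcp_pos: [0.5076, 0.259, 0.0375]
orientation: [-180.0, -0.2, 18.8]
wrist_force: [0.3, -0.2, 6.5]
width: 0.0503
finger_force: 42.1
```

Run:
```python
from h import *
s=st()
im=env.grab_frame("wrist")[:,:,::-1]
cv2.imwrite("pics/w3.png",im[150:480,100:540])
```

```text
{'t': np.float64(3.95), 'tcp_pos': array([0.5076, 0.259 , 0.0375]), 'orientation': array([-179.9936,   -0.2475,   18.7906]), 'joint_positions': array([23.6258,  3.2373, 92.3738, -0.0146, 84.1418, 94.8366]), 'wrist_force': array([ 0.2639, -0.2422,  6.54  ]), 'torque': array([-0.0658,  0.0867, -0.0189]), 'width': np.float64(0.0503), 'finger_force': np.float64(42.0892)}
```

View pics/w3.png

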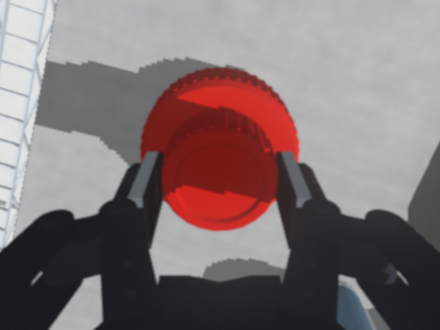

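Emit:
{"method": "step_arm", "body": {
  "motion": [
    {"slide": [0, 0, 0], "twist": 0, "fingers": 58},
    {"slide": [0, 0, 0], "twist": 0, "fingers": 58},
    {"slide": [0, 0, 0.02], "twist": 0, "fingers": 58},
    {"slide": [0, 0, 0.04], "twist": 0, "fingers": 58},
    {"slide": [0, 0, 0.04], "twist": 0, "fingers": 58}
  ]
}}

```text
t: 4.42
tcp_pos: [0.5056, 0.2582, 0.0274]
orientation: [180.0, 0.1, 18.8]
wrist_force: [-0.1, -0.6, -0.6]
width: 0.0579
finger_force: 0.0
```

Emit:
{"method": "step_arm", "body": {
  "motion": [
    {"slide": [0, 0, -0.02], "twist": 0, "fingers": 58},
    {"slide": [0, 0, -0.02], "twist": 0, "fingers": 50},
    {"slide": [0, 0, -0.02], "twist": 0, "fingers": 45},
    {"slide": [0, 0, -0.02], "twist": 0, "fingers": 40},
    {"slide": [0, 0, -0.02], "twist": 0, "fingers": 40}
  ],
  "grip_force": 50
}}

```text
t: 4.83
tcp_pos: [0.5065, 0.2586, 0.0323]
orientation: [-180.0, -0.0, 18.8]
wrist_force: [0.1, 0.1, 3.3]
width: 0.0501
finger_force: 52.0
```

Emit:
{"method": "step_arm", "body": {
  "motion": [
    {"slide": [0, 0, -0.1], "twist": 0, "fingers": 40},
    {"slide": [0, 0, -0.3], "twist": 0, "fingers": 40},
    {"slide": [0, 0, -0.55], "twist": 0, "fingers": 40},
    {"slide": [0, 0, -0.8], "twist": 0, "fingers": 40},
    {"slide": [0, 0, -1.0], "twist": 0, "fingers": 40}
  ]
}}

```text
t: 5.25
tcp_pos: [0.5063, 0.2585, 0.1843]
orientation: [-180.0, -0.1, 18.8]
wrist_force: [0.2, 0.6, 0.1]
width: 0.0501
finger_force: 52.1
```

Emit:
{"method": "step_arm", "body": {
  "motion": [
    {"slide": [0, 0, -0.1], "twist": 0, "fingers": 40},
    {"slide": [0, 0, -0.2], "twist": 0, "fingers": 40},
    {"slide": [0, 0, -0.3], "twist": 0, "fingers": 40},
    {"slide": [0, 0, -0.3], "twist": 0, "fingers": 40},
    {"slide": [0, 0, -0.3], "twist": 0, "fingers": 40}
  ]
}}

```text
t: 5.67
tcp_pos: [0.5065, 0.2586, 0.227]
orientation: [-180.0, -0.1, 18.8]
wrist_force: [0.3, -0.4, -1.7]
width: 0.0505
finger_force: 52.1
```

Run:
```python
from h import *
s=st()
im=env.grab_frame("wrist")[:,:,::-1]
cv2.imwrite("pics/w4.png",cv2.resize(im[200:480,170:470],None,fx=2,fy=2,interpolation=3))
```

```text
{'t': np.float64(5.6667), 'tcp_pos': array([0.5065, 0.2586, 0.227 ]), 'orientation': array([-179.9949,   -0.0719,   18.7828]), 'joint_positions': array([ 23.6206,   0.2613,  76.059 ,  -0.001 , 103.6077,  94.8376]), 'wrist_force': array([ 0.3197, -0.4079, -1.7381]), 'torque': array([-0.0453, -0.0045,  0.0419]), 'width': np.float64(0.0505), 'finger_force': np.float64(52.1427)}
```

View pics/w4.png

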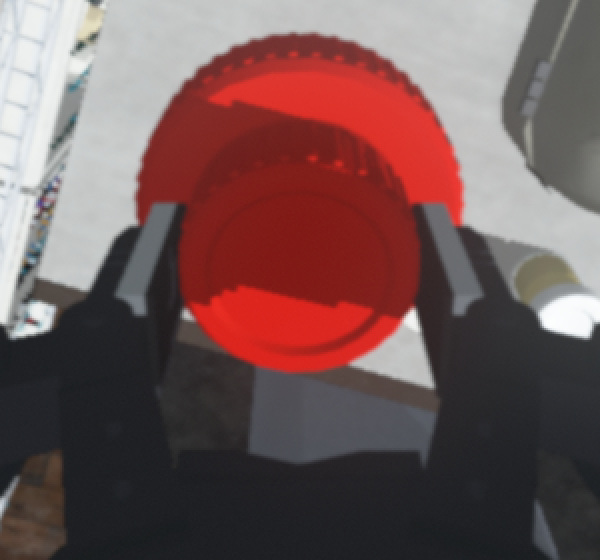

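The cap is held and level, with the groove circle on the hub centred at crop (299,273). I'll work out the axis offset in the tool frame and the move to the neck.

Run:
```python
from h import *
s=env.observe();t=s['tcp_pos']
h=back("wrist",[319.5,336.5],t[2]+.0182,s)[0]
M=lambda y:np.array([[np.cos(y),np.sin(y)],[np.sin(y),-np.cos(y)]])
y=np.radians(18.78);o=M(y)@(h-t)[:2];print("axis offset tool mm",o*1000)
for c in([.467,-.190],):
    for off in(o,np.array([0,0])):
        tgt=np.array(c)-M(np.radians(51)).T@off
        print(tgt,M(y)@(tgt-t[:2])/.15)
```

```text
axis offset tool mm [0.4975 0.0624]
[ 0.4666 -0.1903] [-1.2125  2.7477]
[ 0.467 -0.19 ] [-1.2095  2.7463]
```

Emit:
{"method": "step_arm", "body": {
  "motion": [
    {"slide": [0, 0, -0.2], "twist": 0, "fingers": 40},
    {"slide": [-0.08, 0.18, -0.3], "twist": 0, "fingers": 40},
    {"slide": [-0.16, 0.36, -0.3], "twist": 0, "fingers": 40},
    {"slide": [-0.25, 0.57, -0.3], "twist": 0, "fingers": 40},
    {"slide": [-0.34, 0.77, -0.3], "twist": 0, "fingers": 40}
  ]
}}

```text
t: 6.13
tcp_pos: [0.4946, 0.1316, 0.27]
orientation: [-180.0, 0.1, 18.8]
wrist_force: [0.8, 0.2, -1.3]
width: 0.0501
finger_force: 52.4
```

Emit:
{"method": "step_arm", "body": {
  "motion": [
    {"slide": [-0.085, 0.19, 0], "twist": 0, "fingers": 40},
    {"slide": [-0.17, 0.38, 0], "twist": 0, "fingers": 40},
    {"slide": [-0.255, 0.57, 0], "twist": 0, "fingers": 40},
    {"slide": [-0.34, 0.77, 0], "twist": 0, "fingers": 40},
    {"slide": [-0.42, 0.95, 0], "twist": 0, "fingers": 40}
  ]
}}

```text
t: 6.55
tcp_pos: [0.4806, -0.0242, 0.2697]
orientation: [-179.9, 0.2, 18.8]
wrist_force: [0.1, -0.2, -1.5]
width: 0.0499
finger_force: 52.4
```

Emit:
{"method": "step_arm", "body": {
  "motion": [
    {"slide": [-0.085, 0.19, 0], "twist": 0, "fingers": 40},
    {"slide": [-0.17, 0.38, 0], "twist": 0, "fingers": 40},
    {"slide": [-0.255, 0.57, 0], "twist": 0, "fingers": 40},
    {"slide": [-0.34, 0.77, 0], "twist": 0, "fingers": 40},
    {"slide": [-0.44, 1.0, 0], "twist": 0, "fingers": 40}
  ]
}}

```text
t: 6.97
tcp_pos: [0.4666, -0.1866, 0.2698]
orientation: [-179.9, 0.1, 18.8]
wrist_force: [1.5, 1.1, -0.9]
width: 0.0499
finger_force: 52.4
```

Emit:
{"method": "step_arm", "body": {
  "motion": [
    {"slide": [0, 0, 0], "twist": -0.02, "fingers": 40},
    {"slide": [0, 0, 0.05], "twist": -0.04, "fingers": 40},
    {"slide": [0, 0, 0.1], "twist": -0.06, "fingers": 40},
    {"slide": [0, 0, 0.2], "twist": -0.08, "fingers": 40},
    {"slide": [0, 0, 0.3], "twist": -0.09, "fingers": 40}
  ]
}}

```text
t: 7.38
tcp_pos: [0.4669, -0.1858, 0.2246]
orientation: [-179.9, 0.0, 51.5]
wrist_force: [0.6, -0.2, -0.3]
width: 0.0502
finger_force: 52.4
```

Emit:
{"method": "step_arm", "body": {
  "motion": [
    {"slide": [0, 0, 0], "twist": 0, "fingers": 40},
    {"slide": [0, 0, 0], "twist": 0, "fingers": 40},
    {"slide": [0, 0, 0], "twist": 0, "fingers": 40},
    {"slide": [0, 0, 0], "twist": 0, "fingers": 40},
    {"slide": [0, 0, 0], "twist": 0, "fingers": 40}
  ]
}}

```text
t: 7.8
tcp_pos: [0.4675, -0.1859, 0.2278]
orientation: [179.9, -0.0, 51.1]
wrist_force: [0.9, -0.2, -1.0]
width: 0.0505
finger_force: 52.4
```

Run:
```python
from h import *
s=st();t=s['tcp_pos'];y=np.radians(s['orientation'][2])
M=np.array([[np.cos(y),np.sin(y)],[np.sin(y),-np.cos(y)]])
print(M@(np.array([.467,-.190])-t[:2])*1000)
```

```text
{'t': np.float64(7.8), 'tcp_pos': array([ 0.4675, -0.1859,  0.2278]), 'orientation': array([179.9123,  -0.0197,  51.1288]), 'joint_positions': array([-25.5555,  -9.8492,  85.5381,  -0.0011, 104.2213,  13.3154]), 'wrist_force': array([ 0.9384, -0.234 , -1.0444]), 'torque': array([ 0.015 ,  0.0146, -0.0415]), 'width': np.float64(0.0505), 'finger_force': np.float64(52.4418)}
[-3.5304  2.2285]
```

Emit:
{"method": "step_arm", "body": {
  "motion": [
    {"slide": [-0.01, 0.007, 0.04], "twist": 0, "fingers": 40},
    {"slide": [-0.023, 0.015, 0.1], "twist": 0, "fingers": 40},
    {"slide": [-0.023, 0.015, 0.1], "twist": 0, "fingers": 40},
    {"slide": [-0.023, 0.015, 0.1], "twist": 0, "fingers": 40},
    {"slide": [-0.023, 0.015, 0.1], "twist": 0, "fingers": 40}
  ]
}}

```text
t: 8.22
tcp_pos: [0.4666, -0.1899, 0.2115]
orientation: [-180.0, 0.0, 51.2]
wrist_force: [0.1, -0.9, -0.8]
width: 0.0501
finger_force: 52.4
```

Run:
```python
from h import *
s=st()
w=env.grab_frame("wrist")[:,:,::-1].copy()
t=env.grab_frame("top")[:,:,::-1].copy()
H=np.array([[.5072,-.1169],[.5334,-.2409],[.4248,-.2634],[.399,-.1397]])-[.4661,-.1902]
# square up: mean hole vector
a=np.linspace(0,2*np.pi,80)
W=cv2.resize(w[100:480,140:500],None,fx=1.55,fy=1.55,interpolation=3)
for d in H:
    p=np.r_[np.array([.467,-.19])+d,.045]
    u=(proj("wrist",p,s)[0]-[140,100])*1.55;cv2.circle(W,tuple(int(x) for x in u),4,(0,255,255),1)
print("top proj neck",proj("top",[.467,-.19,.1355],s))
cv2.imwrite("pics/w5.png",W)
```

```text
{'t': np.float64(8.2167), 'tcp_pos': array([ 0.4666, -0.1899,  0.2115]), 'orientation': array([-179.9632,    0.0036,   51.1653]), 'joint_positions': array([-26.0132,  -9.7855,  87.1332,   0.0048, 102.689 ,  12.8226]), 'wrist_force': array([ 0.1078, -0.8744, -0.8178]), 'torque': array([ 0.0454, -0.0336,  0.0182]), 'width': np.float64(0.0501), 'finger_force': np.float64(52.4425)}
top proj neck [[376.8619 248.145 ]]
```

View pics/w5.png

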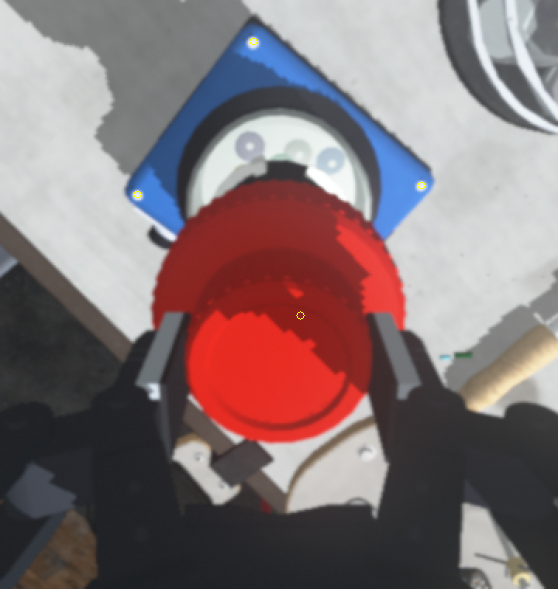

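The predicted holes (yellow) lie on the real screws in the wrist picture, and the top camera agrees too, so the cap is over the neck. Next I'll lower it.

Emit:
{"method": "step_arm", "body": {
  "motion": [
    {"slide": [0, 0, 0.08], "twist": 0, "fingers": 40},
    {"slide": [0, 0, 0.16], "twist": 0, "fingers": 40},
    {"slide": [0, 0, 0.24], "twist": 0, "fingers": 40},
    {"slide": [0, 0, 0.28], "twist": 0, "fingers": 40},
    {"slide": [0, 0, 0.28], "twist": 0, "fingers": 40}
  ]
}}

```text
t: 8.73
tcp_pos: [0.4657, -0.1893, 0.1666]
orientation: [-179.7, 0.1, 51.2]
wrist_force: [-0.5, -0.6, -1.9]
width: 0.0502
finger_force: 52.4
```

Emit:
{"method": "step_arm", "body": {
  "motion": [
    {"slide": [0, 0, 0.01], "twist": 0, "fingers": 40},
    {"slide": [0, 0, 0.02], "twist": 0, "fingers": 40},
    {"slide": [0, 0, 0.03], "twist": 0, "fingers": 40},
    {"slide": [0, 0, 0.04], "twist": 0, "fingers": 40},
    {"slide": [0, 0, 0.05], "twist": 0, "fingers": 40}
  ]
}}

```text
t: 9.15
tcp_pos: [0.467, -0.1899, 0.1626]
orientation: [180.0, -0.0, 51.2]
wrist_force: [1.3, 0.1, -1.0]
width: 0.0502
finger_force: 52.4
```

```bash
python3 -c "
from h import *
st()"
```

```text
{'t': np.float64(9.15), 'tcp_pos': array([ 0.467 , -0.1899,  0.1626]), 'orientation': array([179.9523,  -0.0096,  51.1818]), 'joint_positions': array([-26.001 ,  -9.8574,  92.1373,  -0.0012,  97.6714,  12.8171]), 'wrist_force': array([ 1.2675,  0.0572, -0.968 ]), 'torque': array([ 0.0032,  0.0009, -0.0238]), 'width': np.float64(0.0502), 'finger_force': np.float64(52.4433)}
```

Emit:
{"method": "step_arm", "body": {
  "motion": [
    {"slide": [0, 0, 0.008], "twist": 0, "fingers": 40},
    {"slide": [0, 0, 0.016], "twist": 0, "fingers": 40},
    {"slide": [0, 0, 0.024], "twist": 0, "fingers": 40},
    {"slide": [0, 0, 0.032], "twist": 0, "fingers": 40},
    {"slide": [0, 0, 0.04], "twist": 0, "fingers": 40}
  ]
}}

```text
t: 9.57
tcp_pos: [0.4668, -0.1899, 0.1562]
orientation: [180.0, 0.0, 51.2]
wrist_force: [0.1, 0.1, -1.1]
width: 0.05
finger_force: 52.4
```

Emit:
{"method": "step_arm", "body": {
  "motion": [
    {"slide": [0, 0, 0.004], "twist": 0, "fingers": 40},
    {"slide": [0, 0, 0.008], "twist": 0, "fingers": 40},
    {"slide": [0, 0, 0.012], "twist": 0, "fingers": 40},
    {"slide": [0, 0, 0.016], "twist": 0, "fingers": 40},
    {"slide": [0, 0, 0.02], "twist": 0, "fingers": 40}
  ]
}}

```text
t: 9.98
tcp_pos: [0.4668, -0.1899, 0.1533]
orientation: [180.0, -0.0, 51.2]
wrist_force: [-0.1, 0.4, -1.8]
width: 0.0503
finger_force: 52.4
```

Emit:
{"method": "step_arm", "body": {
  "motion": [
    {"slide": [0, 0, 0.005], "twist": 0, "fingers": 40},
    {"slide": [0, 0, 0.01], "twist": 0, "fingers": 40},
    {"slide": [0, 0, 0.015], "twist": 0, "fingers": 40},
    {"slide": [0, 0, 0.02], "twist": 0, "fingers": 40},
    {"slide": [0, 0, 0.025], "twist": 0, "fingers": 40}
  ]
}}

```text
t: 10.4
tcp_pos: [0.4668, -0.1898, 0.1494]
orientation: [-180.0, 0.0, 51.2]
wrist_force: [-0.4, -0.2, -1.3]
width: 0.0502
finger_force: 52.4
```

Emit:
{"method": "step_arm", "body": {
  "motion": [
    {"slide": [0, 0, 0.004], "twist": 0, "fingers": 40},
    {"slide": [0, 0, 0.008], "twist": 0, "fingers": 40},
    {"slide": [0, 0, 0.012], "twist": 0, "fingers": 40},
    {"slide": [0, 0, 0.016], "twist": 0, "fingers": 40},
    {"slide": [0, 0, 0.016], "twist": 0, "fingers": 40}
  ]
}}

```text
t: 10.82
tcp_pos: [0.4667, -0.1898, 0.147]
orientation: [-180.0, 0.0, 51.2]
wrist_force: [-0.8, -0.8, -0.4]
width: 0.0499
finger_force: 52.4
```

Emit:
{"method": "step_arm", "body": {
  "motion": [
    {"slide": [0, 0, 0.003], "twist": 0, "fingers": 40},
    {"slide": [0, 0, 0.006], "twist": 0, "fingers": 40},
    {"slide": [0, 0, 0.01], "twist": 0, "fingers": 40},
    {"slide": [0, 0, 0.014], "twist": 0, "fingers": 40},
    {"slide": [0, 0, 0.014], "twist": 0, "fingers": 40}
  ]
}}

```text
t: 11.23
tcp_pos: [0.4668, -0.1899, 0.1453]
orientation: [180.0, -0.0, 51.2]
wrist_force: [-0.6, 0.2, -0.6]
width: 0.0501
finger_force: 52.6
```

```bash
python3 -c "
from h import *
st()"
```

```text
{'t': np.float64(11.2333), 'tcp_pos': array([ 0.4668, -0.1899,  0.1453]), 'orientation': array([179.9816,  -0.0077,  51.1799]), 'joint_positions': array([-26.003 ,  -9.7126,  93.7571,   0.0034,  95.9359,  12.8175]), 'wrist_force': array([-0.5902,  0.2473, -0.6489]), 'torque': array([0.0198, 0.0559, 0.0519]), 'width': np.float64(0.0501), 'finger_force': np.float64(52.5546)}
```

Still no contact force, so I'll go down a little more to find the seal.

Emit:
{"method": "step_arm", "body": {
  "motion": [
    {"slide": [0, 0, 0.002], "twist": 0, "fingers": 40},
    {"slide": [0, 0, 0.004], "twist": 0, "fingers": 40},
    {"slide": [0, 0, 0.006], "twist": 0, "fingers": 40},
    {"slide": [0, 0, 0.008], "twist": 0, "fingers": 40},
    {"slide": [0, 0, 0.008], "twist": 0, "fingers": 40}
  ]
}}

```text
t: 11.65
tcp_pos: [0.4668, -0.1899, 0.1442]
orientation: [180.0, -0.0, 51.2]
wrist_force: [-2.2, 1.2, 3.4]
width: 0.0499
finger_force: 52.7
```

Emit:
{"method": "step_arm", "body": {
  "motion": [
    {"slide": [0, 0, 0], "twist": 0.01, "fingers": 40},
    {"slide": [0, 0, 0], "twist": 0.02, "fingers": 40},
    {"slide": [0, 0, 0], "twist": 0.03, "fingers": 40},
    {"slide": [0, 0, 0.002], "twist": 0.04, "fingers": 40},
    {"slide": [0, 0, 0.002], "twist": 0.05, "fingers": 40}
  ]
}}

```text
t: 12.07
tcp_pos: [0.4672, -0.19, 0.144]
orientation: [179.9, -0.0, 33.0]
wrist_force: [-0.5, -0.3, 4.7]
width: 0.0502
finger_force: 52.9
```

```bash
python3 -c "
from h import *
st()"
```

```text
{'t': np.float64(12.0667), 'tcp_pos': array([ 0.4672, -0.19  ,  0.144 ]), 'orientation': array([179.9282,  -0.0426,  33.0089]), 'joint_positions': array([-26.0014,  -9.6957,  93.8753,  -0.0005,  95.7369,  30.9897]), 'wrist_force': array([-0.5272, -0.2506,  4.7361]), 'torque': array([0.0598, 0.0422, 0.0922]), 'width': np.float64(0.0502), 'finger_force': np.float64(52.8717)}
```

Going freely. Next is 22° more, with a 1 mm descent.

Emit:
{"method": "step_arm", "body": {
  "motion": [
    {"slide": [0, 0, 0.001], "twist": 0.012, "fingers": 40},
    {"slide": [0, 0, 0.002], "twist": 0.024, "fingers": 40},
    {"slide": [0, 0, 0.004], "twist": 0.036, "fingers": 40},
    {"slide": [0, 0, 0.006], "twist": 0.048, "fingers": 40},
    {"slide": [0, 0, 0.007], "twist": 0.06, "fingers": 40}
  ]
}}

```text
t: 12.48
tcp_pos: [0.4673, -0.1901, 0.1433]
orientation: [179.9, -0.1, 11.4]
wrist_force: [0.1, 0.4, 4.9]
width: 0.05
finger_force: 52.9
```

```bash
python3 -c "
from h import *
st()"
```

```text
{'t': np.float64(12.4833), 'tcp_pos': array([ 0.4673, -0.1901,  0.1433]), 'orientation': array([179.9297,  -0.0944,  11.3728]), 'joint_positions': array([-26.0025,  -9.6961,  93.9501,   0.0015,  95.6282,  52.6249]), 'wrist_force': array([0.133 , 0.3852, 4.9103]), 'torque': array([0.0959, 0.033 , 0.0148]), 'width': np.float64(0.05), 'finger_force': np.float64(52.939)}
```

Emit:
{"method": "step_arm", "body": {
  "motion": [
    {"slide": [0, 0, 0.002], "twist": 0.012, "fingers": 40},
    {"slide": [0, 0, 0.004], "twist": 0.024, "fingers": 40},
    {"slide": [0, 0, 0.006], "twist": 0.036, "fingers": 40},
    {"slide": [0, 0, 0.008], "twist": 0.048, "fingers": 40},
    {"slide": [0, 0, 0.01], "twist": 0.06, "fingers": 40}
  ]
}}

```text
t: 12.9
tcp_pos: [0.4675, -0.1902, 0.1422]
orientation: [180.0, -0.2, -10.2]
wrist_force: [-1.1, 0.7, 6.3]
width: 0.0501
finger_force: 53.0
```

```bash
python3 -c "
from h import *
st()"
```

```text
{'t': np.float64(12.9), 'tcp_pos': array([ 0.4675, -0.1902,  0.1422]), 'orientation': array([179.9564,  -0.1563, -10.2271]), 'joint_positions': array([-26.004 ,  -9.6941,  94.0566,   0.0005,  95.4752,  74.2233]), 'wrist_force': array([-1.0683,  0.7001,  6.2528]), 'torque': array([0.0124, 0.084 , 0.0981]), 'width': np.float64(0.0501), 'finger_force': np.float64(53.0269)}
```

Emit:
{"method": "step_arm", "body": {
  "motion": [
    {"slide": [0, 0, 0.001], "twist": 0.009, "fingers": 40},
    {"slide": [0, 0, 0.002], "twist": 0.018, "fingers": 40},
    {"slide": [0, 0, 0.002], "twist": 0.027, "fingers": 40},
    {"slide": [0, 0, 0.003], "twist": 0.036, "fingers": 40},
    {"slide": [0, 0, 0.003], "twist": 0.045, "fingers": 40}
  ]
}}

```text
t: 13.32
tcp_pos: [0.4676, -0.1903, 0.142]
orientation: [180.0, -0.2, -26.4]
wrist_force: [0.2, 0.2, 7.4]
width: 0.0501
finger_force: 53.0
```

```bash
python3 -c "
from h import *
st()"
```

```text
{'t': np.float64(13.3167), 'tcp_pos': array([ 0.4676, -0.1903,  0.142 ]), 'orientation': array([179.9979,  -0.186 , -26.3701]), 'joint_positions': array([-26.0014,  -9.6954,  94.0842,  -0.0033,  95.4253,  90.3684]), 'wrist_force': array([0.1557, 0.1749, 7.3675]), 'torque': array([ 0.0412, -0.0174,  0.0822]), 'width': np.float64(0.0501), 'finger_force': np.float64(53.0473)}
```

Emit:
{"method": "step_arm", "body": {
  "motion": [
    {"slide": [0, 0, 0], "twist": 0.005, "fingers": 40},
    {"slide": [0, 0, 0], "twist": 0.01, "fingers": 40},
    {"slide": [0, 0, 0], "twist": 0.015, "fingers": 40},
    {"slide": [0, 0, 0], "twist": 0.02, "fingers": 40},
    {"slide": [0, 0, 0], "twist": 0.02, "fingers": 40}
  ]
}}

```text
t: 13.73
tcp_pos: [0.4676, -0.1903, 0.142]
orientation: [-180.0, -0.2, -33.5]
wrist_force: [0.3, 0.8, 6.4]
width: 0.0502
finger_force: 53.2
```

```bash
python3 -c "
from h import *
st()"
```

```text
{'t': np.float64(13.7333), 'tcp_pos': array([ 0.4676, -0.1903,  0.142 ]), 'orientation': array([-179.9778,   -0.1912,  -33.5129]), 'joint_positions': array([-26.0044,  -9.6965,  94.0794,  -0.003 ,  95.4246,  97.5082]), 'wrist_force': array([0.3322, 0.7948, 6.4104]), 'torque': array([ 0.0731, -0.0144, -0.0069]), 'width': np.float64(0.0502), 'finger_force': np.float64(53.1524)}
```

Emit:
{"method": "step_arm", "body": {
  "motion": [
    {"slide": [0, 0, -0.002], "twist": 0, "fingers": 40},
    {"slide": [0, 0, -0.004], "twist": 0, "fingers": 40},
    {"slide": [0, 0, -0.006], "twist": 0, "fingers": 40},
    {"slide": [0, 0, -0.008], "twist": 0, "fingers": 40},
    {"slide": [0, 0, -0.008], "twist": 0, "fingers": 40}
  ]
}}

```text
t: 14.15
tcp_pos: [0.4675, -0.1902, 0.1423]
orientation: [-180.0, -0.1, -33.4]
wrist_force: [2.6, -2.3, 5.0]
width: 0.0502
finger_force: 53.1
```

Emit:
{"method": "step_arm", "body": {
  "motion": [
    {"slide": [0, 0, 0], "twist": 0.003, "fingers": 40},
    {"slide": [0, 0, 0], "twist": 0.006, "fingers": 40},
    {"slide": [0, 0, 0], "twist": 0.009, "fingers": 40},
    {"slide": [0, 0, 0], "twist": 0.009, "fingers": 40},
    {"slide": [0, 0, 0], "twist": 0.009, "fingers": 40}
  ]
}}

```text
t: 14.57
tcp_pos: [0.4669, -0.1899, 0.1422]
orientation: [-180.0, -0.0, -36.7]
wrist_force: [1.4, -0.7, 6.6]
width: 0.0502
finger_force: 53.1
```

```bash
python3 -c "
from h import *
st()"
```

```text
{'t': np.float64(14.5667), 'tcp_pos': array([ 0.4669, -0.1899,  0.1422]), 'orientation': array([-179.9964,   -0.0371,  -36.701 ]), 'joint_positions': array([-26.0026,  -9.6793,  94.0449,  -0.0034,  95.5973, 100.6981]), 'wrist_force': array([ 1.3683, -0.7346,  6.5988]), 'torque': array([-0.1054, -0.1676,  0.0257]), 'width': np.float64(0.0502), 'finger_force': np.float64(53.1008)}
```

Emit:
{"method": "step_arm", "body": {
  "motion": [
    {"slide": [0, 0, -0.003], "twist": 0, "fingers": 40},
    {"slide": [0, 0, -0.006], "twist": 0, "fingers": 40},
    {"slide": [0, 0, -0.008], "twist": 0, "fingers": 40},
    {"slide": [0, 0, -0.008], "twist": 0, "fingers": 40},
    {"slide": [0, 0, -0.008], "twist": 0, "fingers": 40}
  ]
}}

```text
t: 14.98
tcp_pos: [0.4668, -0.1899, 0.1426]
orientation: [-180.0, 0.0, -36.7]
wrist_force: [3.2, -2.6, 0.6]
width: 0.0499
finger_force: 52.8
```

```bash
python3 -c "
from h import *
st()"
```

```text
{'t': np.float64(14.9833), 'tcp_pos': array([ 0.4668, -0.1899,  0.1426]), 'orientation': array([-179.998 ,    0.0051,  -36.6704]), 'joint_positions': array([-26.003 ,  -9.6547,  93.9855,   0.0029,  95.6738, 100.6677]), 'wrist_force': array([ 3.2372, -2.5873,  0.6343]), 'torque': array([-0.2598, -0.5911, -0.0732]), 'width': np.float64(0.0499), 'finger_force': np.float64(52.8172)}
```

Emit:
{"method": "step_arm", "body": {
  "motion": [
    {"slide": [0, 0, 0.004], "twist": 0, "fingers": 40},
    {"slide": [0, 0, 0.004], "twist": 0.004, "fingers": 40},
    {"slide": [0, 0, 0.004], "twist": 0.008, "fingers": 40},
    {"slide": [0, 0, 0.004], "twist": 0.01, "fingers": 40},
    {"slide": [0, 0, 0.004], "twist": 0.01, "fingers": 40}
  ]
}}

```text
t: 15.4
tcp_pos: [0.4669, -0.1895, 0.1424]
orientation: [-180.0, -0.0, -40.2]
wrist_force: [3.8, 0.8, 3.4]
width: 0.0504
finger_force: 52.8
```

```bash
python3 -c "
from h import *
st()"
```

```text
{'t': np.float64(15.4), 'tcp_pos': array([ 0.4669, -0.1895,  0.1424]), 'orientation': array([-179.9719,   -0.0029,  -40.2004]), 'joint_positions': array([-25.9804,  -9.672 ,  94.0175,   0.0267,  95.6447, 104.2226]), 'wrist_force': array([3.8405, 0.79  , 3.4183]), 'torque': array([ 0.0313, -0.5148,  0.687 ]), 'width': np.float64(0.0504), 'finger_force': np.float64(52.8164)}
```

Torque has jumped to 0.69 N m, so it is at the rib stop and home. I'll relieve the torque, then open.

Emit:
{"method": "step_arm", "body": {
  "motion": [
    {"slide": [0, 0, 0], "twist": -0.005, "fingers": 40},
    {"slide": [0, 0, 0], "twist": -0.008, "fingers": 40},
    {"slide": [0, 0, 0], "twist": -0.008, "fingers": 40},
    {"slide": [0, 0, 0], "twist": -0.008, "fingers": 40},
    {"slide": [0, 0, 0], "twist": -0.008, "fingers": 40}
  ],
  "grip_force": 20
}}

```text
t: 15.82
tcp_pos: [0.4666, -0.1897, 0.1423]
orientation: [180.0, 0.0, -37.4]
wrist_force: [1.3, 1.4, 4.0]
width: 0.0501
finger_force: 52.9
```

Emit:
{"method": "step_arm", "body": {
  "motion": [
    {"slide": [0, 0, 0], "twist": 0, "fingers": 55},
    {"slide": [0, 0, 0], "twist": 0, "fingers": 62},
    {"slide": [0, 0, 0], "twist": 0, "fingers": 70},
    {"slide": [0, 0, 0], "twist": 0, "fingers": 78},
    {"slide": [0, 0, 0], "twist": 0, "fingers": 85}
  ]
}}

```text
t: 16.23
tcp_pos: [0.4665, -0.1898, 0.1419]
orientation: [180.0, 0.0, -37.4]
wrist_force: [-0.1, 0.1, -0.8]
width: 0.0852
finger_force: 0.0
```

Emit:
{"method": "step_arm", "body": {
  "motion": [
    {"slide": [0, 0, -0.05], "twist": 0, "fingers": 85},
    {"slide": [0, 0, -0.2], "twist": 0, "fingers": 85},
    {"slide": [0, 0, -0.4], "twist": 0, "fingers": 85},
    {"slide": [0, 0, -0.6], "twist": 0, "fingers": 85},
    {"slide": [0, 0, -0.6], "twist": 0, "fingers": 85}
  ]
}}

```text
t: 16.65
tcp_pos: [0.4683, -0.1906, 0.2402]
orientation: [-179.9, -0.6, -37.4]
wrist_force: [0.1, -0.5, 1.5]
width: 0.0853
finger_force: 0.0
```

Run:
```python
from h import *
s=st()
w=env.grab_frame("wrist")[:,:,::-1];t=env.grab_frame("scene")[:,:,::-1]
p=proj("scene",[.467,-.19,.13])[0].astype(int);print(p)
a=cv2.resize(w[100:400,160:460],(400,400),interpolation=3);b=cv2.resize(t[p[1]-50:p[1]+50,p[0]-50:p[0]+50],(400,400),interpolation=3)
cv2.imwrite("pics/fin.png",np.hstack([a,b]))
```

```text
{'t': np.float64(16.65), 'tcp_pos': array([ 0.4683, -0.1906,  0.2402]), 'orientation': array([-179.881 ,   -0.6093,  -37.3815]), 'joint_positions': array([-26.0018,  -9.7688,  84.2095,  -0.0037, 104.9384, 101.3781]), 'wrist_force': array([ 0.0652, -0.5012,  1.5136]), 'torque': array([-0.0269, -0.0655,  0.0355]), 'width': np.float64(0.0853), 'finger_force': np.float64(0.0)}
[349 245]
```

View pics/fin.png

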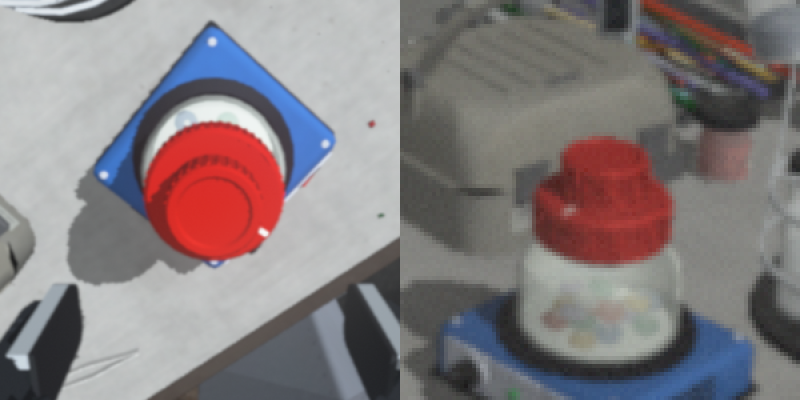

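The cap sits square and low on the bowl with its dash at the lower right (crop (263,232)), and nothing else has moved. Handing in.

```bash
python3 -c "
from bench import env
print(env.close_job())"
```

```text
the job is handed in; nothing more can be done
None
```

The job is handed in: the red cap went in through the gaps without riding crossed, was screwed clockwise about 90° to the rib stop (torque briefly 0.69 N m there, then backed off about 3°), and released with the arm clear at about 17 s.

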